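Step the vial carousel back one place

TASK

The vial carousel has been stepped one place too far, and its ratchet stops it from turning back. With a fingertip push the red thumb lever over so that the pawl lifts out of the carousel's teeth and stays up, then push the carousel back one place by its black finger peg until the blue-capped vial stands squarely before the reader again, and push the raised pawl back down so that it seats fully in its notch. Touch and push only, gently: grip and lift nothing, do not force the carousel, and leave the things standing and lying around where they are.

Things in the scene. Friction and masses are not known exactly. Their poses are not given: they have to be found in the camera images.
- changer: sample changer, fixed: white round housing 238 mm across carrying a horizontal wheel, the carousel. Origin on the bench under the wheel's axis, z up; its +x points to the blue reader block at its back (114 to 144 mm out, top at height 94 mm), -x is its front, toward the robot, +y its left. The pawl's bracket stands at x = -0.115, y = 0.045, up to height 75 mm
- wheel_axis (a point): centre of the carousel's top face, at height 44 mm. The wheel is 210 mm across. 12 amber vials, fixed in it, stand in a ring of radius 72 mm, 30 degrees apart, cap tops at height 74 mm; on its rim is a ring of 12 sawteeth, tops at height 52 mm
- carousel (a joint): turn of the carousel, rad; grows counterclockwise from above = forward, the way the ratchet clicks on. 0: blue-capped vial squarely at the reader, notch centred under the pawl. One place is 0.524; starts near 0.52; back = falling. Stays where left (about 1 N at the peg). Pawl seated: about 0.05 of play either way, then the nose stops it backward, or rides up a tooth's slope forward
- pawl (a joint): pawl angle, rad: 0 down with its nose in a notch; 1.62 thrown over, resting on its stop. The nose is clear of the teeth above 0.2. Its weight carries it to the nearer end: it falls over beyond about 1.0 and falls back into the teeth below about 0.8. Light: under 1 N at the lever. If the carousel is not in place the nose rests on a tooth, at 0.05 to 0.15
- pawl_axis (a point): the pawl's hinge, horizontal, along the changer's x, at the changer's x = -0.097, y = 0.045, height 63 mm. The pawl is a bell crank: when down its nose arm points along the changer's -y (48 mm) and its thumb lever up (49 mm); thrown over, the nose arm stands up and the thumb lever lies along +y, its top face at height about 70 mm
- thumb_pad (a point): centre of the red thumb pad (20 mm along the hinge, 8 mm thick, 20 mm high) at the end of the pawl's thumb lever, 39 mm from the hinge: at height 102 mm when the pawl is down, pad top 112 mm. Pushed along the changer's +y it lifts the pawl; the space on both sides is free above 76 mm
- nose_tip (a point): point in the end of the pawl's steel nose arm (13 mm along the hinge, 10 mm thick), 45 mm from the hinge; with the pawl thrown over it is about 108 mm above the bench, nearly straight above the hinge. Pushing the upright arm along the changer's -y brings the pawl down again
- peg_top (a point): top centre of the carousel's black finger peg: round, 16 mm thick, top at height 106 mm, 72 mm from the wheel's axis, between two vials and 32 mm taller than their caps. On the left of the wheel: at joint value 0 it lies 75 degrees counterclockwise from the changer's +x. Going back one place it moves 37 mm along its circle, away from the robot
- blue_cap (a point): top centre of the blue-capped vial on the carousel, 72 mm from the axis, at height 74 mm
- reader_window (a point): centre of the dark window of the blue reader block, facing the wheel, at height 68 mm
- jar_near: sample cup with red lid, 56 mm across and 60 mm high, loose, standing beside the right of the sample changer; origin at the centre of its underside
- jar_front: second sample cup with red lid, 56 mm across and 60 mm high, loose, also to the right of the changer; origin under its centre
- petri_stack: stack of petri dishes, 93 mm across and 46 mm high, loose, to the left; origin under its centre
- timer: white countdown timer 34x62x40 mm, loose, to the left; origin under its centre
- spatula: micro spatula 158 mm long lying on the bench in front; origin under its centre, its length along its y
- marker: white felt marker with red cap, 128 mm long, lying on the bench; origin under its centre, its length along its y
- tweezers: steel tweezers 128 mm long, lying on the bench in front; origin under their centre, length along y
- micropipette: micropipette 315 mm long lying to the right; origin under its centre, length along y

How it is judged:
By the outcome, as a careful person would: the job done as asked, in the order asked, and still so for the second after the job is handed in, with the robot touching nothing.
It also fails if it takes over 51 s, if anything falls off the work surface, if the arm or the gripper's body presses on something with over 40 N, if the wrist force passes 120 N, or if a joint passes its speed limit or range.

ROBOT

A 7-joint arm with a two-finger parallel gripper is mounted at the origin on a cart in front of the work surface, level with it; the furniture and walls round the work are solid. World frame = base frame: x ahead of the robot, y to its left, z up, the work surface at z = 0. Lengths are in m, angles in rad, forces in N, time in s.
With the tool pointing down it reaches from about 0.35 to 0.9 m from the base axis. Payload 19.9 kg.
Tool frame: the origin (TCP) lies on the centre line of the jaws, within the pads' length; the fingertips stand 8 mm ahead of it and the grasp point (between the pads) lies 11 mm behind it; z points along the fingers, y is the line along which they close (so a half turn about z gives the same grasp; the last joint's range is limited). The gripper opens to 85 mm and grips with 20 to 120 N. Pads are 22 mm wide; open, the fingers measure 114 mm over their backs; the gripper's body (76 mm by 85 mm) begins 54 mm behind the grasp point. The pads swing forward as they close: fully open they stand 13 mm farther back than shut.
Start: joints at [-1.234, 0.417, -0.01, 1.614, 0.005, 1.111, -0.053], TCP at [0.231, 0.581, 0.239] pointing down, gripper open.
Joint ranges: [-2.81, 2.81], [-0.39, 2.02], [-1.27, 1.25], [0.06, 2.57], [-1.19, 4.33], [0.19, 2], [-2.82, 2.82]. Speed limits (rad/s): [1.89, 1.89, 2.39, 2.39, 3.01, 3.01, 3.01].

INTERFACE

Orientations are given as a unit quaternion [w, x, y, z].
In Python, from rig import get_obs, cams, bot gives the robot as it stands. The module is installed in compiled form; this text tells all that it offers.
- The arm moves only by the shell command python3 -m pendant 'ROWS' [OPENING] [FORCE]. ROWS is JSON, one flat list of numbers, 4 for each row, row after row: the shift along the tool's x, y, z in mm, then the turn about the tool's z in rad. A call has 1 to 8 rows; each row shifts and turns the commanded pose from where the row before left it, along the tool's axes as they then stand; what a row does not reach is not made up. A row lasts 1/8 s, in which the tool goes at most 62.5 mm and 10.7 degrees, less where a joint would pass 70% of its speed; a pose out of reach is approached as far as the arm can. A call with a gripper value outside its range is refused whole. OPENING is the opening, from 0 (shut) to 1 (fully open), set as the call begins (- or left out, the last holds). The fingers move at their own pace and stop on an object; FORCE is the grip in N (left out, the last holds). Time passes only in rows, so rows that do not move let the fingers close. It gives the time, the measured TCP pose, the force, the opening and the grip force at its end, in the units of the state.
- get_obs(): the state, without advancing time (a new reading comes with each control period).
- cams.camera(name): name is "side" or "top"; returns a dict with "pixels" (400x640x3 uint8, red, green, blue), "mtx" (3x3 intrinsics, pixels), "R" (3x3) and "t" (3): a world point X has camera coordinates R X + t. Camera axes: x right, y down, z forward; pixel columns grow to the right and rows downward; lengths in m; the calibration is good to about 2 mm. A picture is of the moment at which its call begins. There is no depth.
- bot.finish_job(): hands the job in; it is judged then, once.
The state is a dict: "time": time; "q": joint angles; "joint_vel": joint speeds; "tau": joint torques, N m; "ee_pos": TCP position; "eef_rot": TCP orientation; "wrist_force": force on the tool from outside, world axes, zero at the start; "torque": the same for the moment, N m; "grip_width": finger opening in m; "grasp_force": force on a finger pad.
Only numpy, scipy, OpenCV 4.12 (cv2) and the standard library are available. Lean on these libraries where they do the work, as an engineer would, in place of code of your own. Each camera call takes 0.05 s, during which the arm holds its last target. There are 200 camera calls.

## Working session

There is one attempt and no reset: what is moved stays moved. The work goes in short steps, Python scripts to look and compute and a shell command to move; the robot and the scene stay as the last step left them, time stands still between calls to the robot, and variables do not carry over. Pictures are saved under pics/ and viewed, at most 10 in all, crops included, and the job is handed in when it is done.

```bash
mkdir -p pics
python3 - <<'E'
from rig import get_obs,cams
import cv2,numpy as np
o=get_obs();print(o['time'],o['ee_pos'],o['eef_rot'],o['grip_width'])
for n in('side','top'):
    c=cams.camera(n);cv2.imwrite(f'pics/{n}0.png',c['pixels'][:,:,::-1]);np.savez(f'{n}0.npz',**c)
    print(n,-c['R'].T@c['t'],c['R'][2])
E
```

```text
0.0 [0.2310234  0.58036904 0.23867157] [-6.79439747e-05  1.88282190e-01  9.82114789e-01 -5.94747586e-04] 0.08516846647166207
side [ 0.21013137 -1.17231111  0.65607689] [ 0.24536202  0.87110813 -0.42540345]
top [0.47354677 0.01225501 1.02769578] [ 0.08141987  0.01020302 -0.99662767]
```

View pics/top0.png

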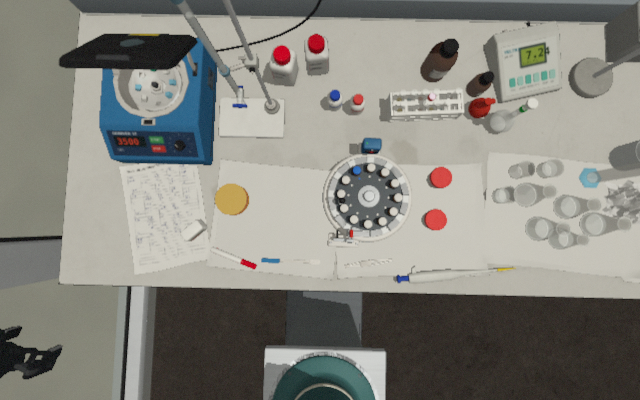

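View pics/side0.png

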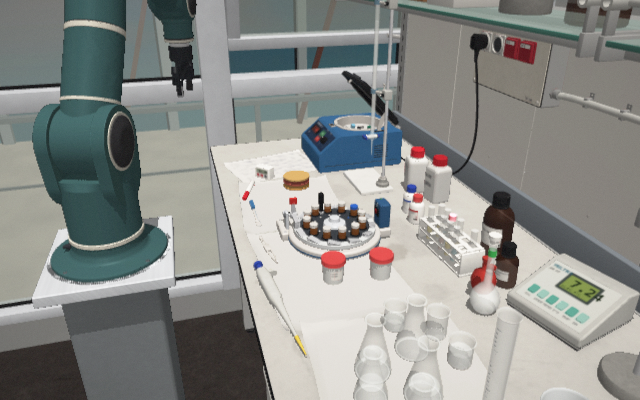

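The top view shows the wheel hub at about (368,196), the reader at (372,146), the blue cap at (357,170) and the red pad at (351,233). The side view shows the red pad at about (293,201) and the peg at (321,198).

```bash
cat > h.py <<'E'
import numpy as np,cv2
def ray(c,u,v):
    R,t,K=c['R'],c['t'],c['mtx'];d=R.T@np.linalg.solve(K,[u,v,1.]);return -R.T@t,d
def plane(c,u,v,z):
    o,d=ray(c,u,v);return o+d*(z-o[2])/d[2]
def tri(c1,p1,c2,p2):
    A=[];b=[]
    for c,p in((c1,p1),(c2,p2)):
        o,d=ray(c,*p);d=d/np.linalg.norm(d);P=np.eye(3)-np.outer(d,d);A.append(P);b.append(P@o)
    return np.linalg.lstsq(np.vstack(A),np.hstack(b),rcond=None)[0]
def proj(c,X):
    p=c['mtx']@(c['R']@np.asarray(X)+c['t']);return p[:2]/p[2]
def blobs(c,lo,hi,box,amin=4):
    x0,y0,x1,y1=box;h=cv2.cvtColor(np.ascontiguousarray(c['pixels'][y0:y1,x0:x1]),cv2.COLOR_RGB2HSV)
    m=cv2.inRange(h,np.array(lo),np.array(hi));n,l,s,ce=cv2.connectedComponentsWithStats(m)
    return [(s[i,4],ce[i]+[x0,y0],s[i,:4]+[x0,y0,0,0]) for i in range(1,n) if s[i,4]>=amin]
E
python3 - <<'E'
from h import *
T=dict(np.load('top0.npz'));S=dict(np.load('side0.npz'))
a=cv2.resize(T['pixels'][140:250,310:420],(550,550),interpolation=cv2.INTER_CUBIC)
b=cv2.resize(S['pixels'][185:260,275:400],(625,375),interpolation=cv2.INTER_CUBIC)
cv2.imwrite('pics/t1.png',a[:,:,::-1]);cv2.imwrite('pics/s1.png',b[:,:,::-1])
for n,c,box in(('T',T,(315,135,425,250)),('S',S,(275,190,400,260))):
    print(n,'red');[print(*x) for x in blobs(c,(0,130,80),(8,255,255),box)]
    print(n,'blue');[print(*x) for x in blobs(c,(100,120,40),(125,255,255),box)]
print(plane(T,368,196,.044),plane(T,372,146,.094))
E
```

```text
T red
21 [351. 233.] [350 230   3   7]
T blue
196 [370.93367347 144.4744898 ] [362 138  19  15]
60 [356.45       169.93333333] [352 166   9   9]
S red
43 [293.04651163 200.41860465] [290 197   7   7]
263 [380.90494297 253.72243346] [369 247  25  13]
175 [332.67428571 255.69714286] [321 251  25   9]
S blue
329 [382.6656535  212.93920973] [375 199  15  29]
33 [353.75757576 206.57575758] [351 204   7   6]
[ 0.55160907 -0.10295148  0.044     ] [ 0.6726712  -0.10537543  0.094     ]
```

View pics/t1.png

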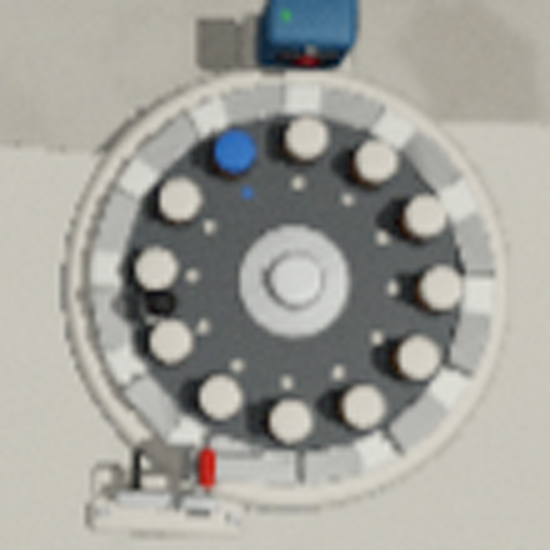

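View pics/s1.png

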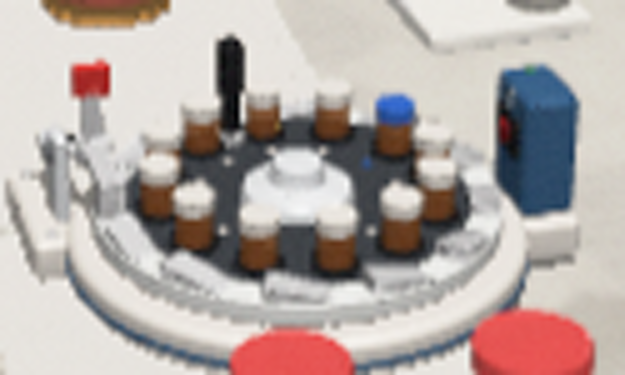

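Crops: in the top view the peg top sits at about (342,200) and the red pad at (351,233), standing upright. In the side view the peg top is at (321,193.5) and the pad at (293,200). The blue vial is one place left of the reader.

Run:
```python
from h import *
from scipy.optimize import least_squares
T=dict(np.load('top0.npz'));S=dict(np.load('side0.npz'))
caps=np.array([(305,138),(375,162),(424,215),(439,287),(417,357),(362,407),(290,420),(219,397),(169,341),(155,268),(180,199),(235,151)])/5+[310,140]
P=np.array([plane(T,u-.4,v-.4,.074)[:2] for u,v in caps])
r=least_squares(lambda p:np.hypot(*(P-p[:2]).T)-p[2],[.55,-.1,.072]);print('centre',r.x,'res',abs(r.fun).max())
c=r.x[:2];ang=np.arctan2(*(P-c).T[::-1])
ph=np.angle(np.exp(12j*(ang)).mean())/12;print('vial phase',ph,'blue',ang[-1],'first',ang[0])
pad=tri(T,(351,233),S,(293,200.4));print('pad tri',pad,plane(T,351,233,.112))
peg=tri(T,(342,200),S,(321,193.5));print('peg tri',peg,plane(T,342,200,.106))
rd=plane(T,371,144.5,.094);print('reader',rd,np.arctan2(*(rd[:2]-c)[::-1]))
print('caps side',tri(T,(356.45,169.9),S,(353.7,205.5)))
for th in (0,-.03,.03,-.06,.06):
    R=np.array([[np.cos(th),-np.sin(th)],[np.sin(th),np.cos(th)]])
    print(th,'pad exp',c+R@[-.097,.045],'peg exp at.52',c+.072*np.array([np.cos(th+1.309+.52),np.sin(th+1.309+.52)]))
    print('   pad px',proj(T,[*(c+R@[-.097,.045]),.107]),proj(S,[*(c+R@[-.097,.045]),.102]),'reader',proj(T,[*(c+R@[.129,0]),.094]),proj(S,[*(c+R@[.114,0]),.068]))
```

```text
centre [ 0.55102321 -0.10197151  0.07151397] res 0.00044438718401428046
vial phase -0.04439408367624522 blue 0.4663341278894533 first -0.04285393229865804
pad tri [ 0.45637124 -0.05623157  0.10248788] [ 0.45634508 -0.05548248  0.112     ]
peg tri [ 0.53660829 -0.03316967  0.10084227] [ 0.53548694 -0.03272337  0.106     ]
reader [ 0.67640281 -0.10284189  0.094     ] -0.006941894927069925
caps side [ 0.61563171 -0.06970449  0.07198444]
0 pad exp [ 0.45402321 -0.05697151] peg exp at.52 [ 0.53263843 -0.03235829]
   pad px [351.44907681 233.94029842] [292.08932562 200.81033636] reader [370.66860296 143.05944074] [375.5550262  209.83338919]
-0.03 pad exp [ 0.45541665 -0.05408219] peg exp at.52 [ 0.53473478 -0.03183816]
   pad px [350.25909772 233.33036328] [292.36533172 200.26721858] reader [372.22367178 143.11590073] [376.02813392 210.4104998 ]
0.03 pad exp [ 0.45271706 -0.05990132] peg exp at.52 [ 0.53055862 -0.03294108]
   pad px [352.65685164 234.51440458] [291.84921984 201.35837245] reader [369.11306891 143.04892017] [375.047298   209.26396308]
-0.06 pad exp [ 0.45689614 -0.05123598] peg exp at.52 [ 0.5368458  -0.03138113]
   pad px [349.08800253 232.68517794] [292.67675862 199.72945371] reader [373.77692222 143.21825745] [376.46597905 210.99485927]
0.06 pad exp [ 0.45149938 -0.06286899] peg exp at.52 [ 0.52849722 -0.03358598]
   pad px [353.88131625 235.05213625] [291.64546923 201.91088192] reader [367.55842277 143.0843431 ] [374.50561053 208.70264477]
```

Measured: changer centre (0.551,-0.102), yaw about -0.02, pad (0.456,-0.056) at z 0.102, peg (0.536,-0.033). All of these agree with the given geometry. I'll shut the gripper and turn it so tool x is world +y and tool y is world +x.

```bash
python3 -m pendant '[0,0,0,0.17,0,0,0,0.17,0,0,0,0.17,0,0,0,0.17,0,0,0,0.17,0,0,0,0.17,0,0,0,0.172,0,0,0,0]' 0 20
python3 -m pendant '[-60,5,0,0,-60,20,0,0,-60,30,0,0,-60,30,0,0,-60,30,0,0,-60,30,0,0,-60,30,0,0,0,0,0,0]'
```

```text
time: 1.1
ee_pos: [0.2309, 0.5806, 0.2389]
eef_rot: [0.0, 0.707, 0.707, -0.0]
wrist_force: [-0.7, -0.5, 0.5]
grip_width: -0.0
grasp_force: 0.0
time: 2.1
ee_pos: [0.3971, 0.1782, 0.2396]
eef_rot: [0.0, 0.708, 0.707, 0.0]
wrist_force: [0.1, 1.5, -0.5]
grip_width: 0.0
grasp_force: 0.0
```

```bash
python3 -m pendant '[-55,12,0,0,-55,12,0,0,-55,12,20,0,-55,12,25,0,-55,11,25,0,0,0,25,0,0,0,0,0]'
python3 - <<'E'
from h import *
from rig import cams,get_obs
p=get_obs()['ee_pos'];print(p)
T=cams.camera('top');S=cams.camera('side')
print([ (proj(S,p+[0,0,d])).round(1).tolist() for d in(0,-.008)])
a=cv2.resize(S['pixels'][165:240,245:370],(625,375),interpolation=cv2.INTER_CUBIC)
b=cv2.resize(T['pixels'][180:255,310:435],(625,375),interpolation=cv2.INTER_CUBIC)
cv2.imwrite('pics/a2.png',np.vstack([a,b])[:600,:,::-1])
E
```

```text
time: 2.98
ee_pos: [0.4537, -0.0929, 0.1431]
eef_rot: [-0.001, 0.706, 0.708, -0.001]
wrist_force: [-0.0, 0.4, 0.5]
grip_width: -0.0001
grasp_force: 0.0
[ 0.45374305 -0.09286092  0.14306323]
[[294.8, 191.9], [294.9, 194.8]]
```

View pics/a2.png

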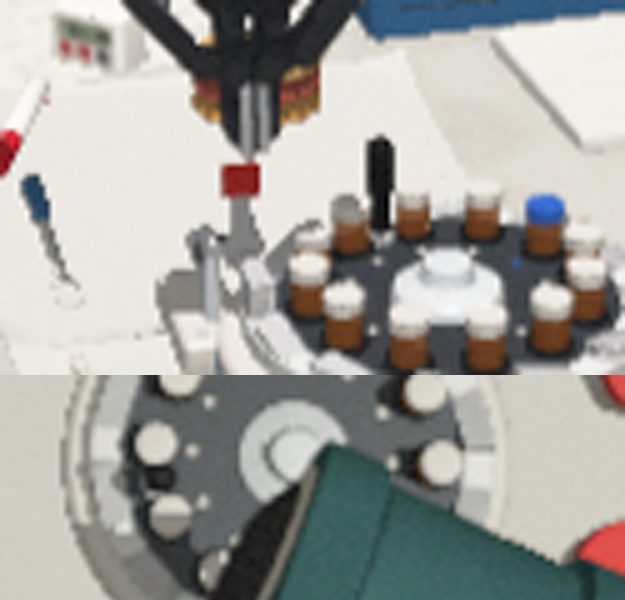

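The side crop shows the closed tip at about (296,196), as the 8 mm offset predicts. It stands in front (−y side) of the red pad. I'll lower it and push toward +y.

```bash
python3 -m pendant '[0,2,25,0,0,0,23,0,0,0,0,0,10,0,0,0,10,0,0,0,8,0,0,0,7,0,0,0]'
python3 -m pendant '[7,0,0,0,7,0,0,0,7,0,0,0,7,0,0,0,4,0,0,0,0,0,0,0]'
python3 - <<'E'
from h import *
from rig import cams
S=cams.camera('side');cv2.imwrite('pics/a3.png',cv2.resize(S['pixels'][165:240,245:370],(625,375),interpolation=cv2.INTER_CUBIC)[:,:,::-1])
E
```

```text
time: 3.95
ee_pos: [0.4568, -0.0573, 0.0966]
eef_rot: [0.0, 0.707, 0.707, 0.0]
wrist_force: [0.2, -0.4, 0.4]
grip_width: 0.0001
grasp_force: 0.2
time: 4.7
ee_pos: [0.4566, -0.0259, 0.0963]
eef_rot: [0.0, 0.707, 0.707, -0.0]
wrist_force: [-0.1, 0.6, 0.1]
grip_width: -0.0002
grasp_force: 0.0
```

View pics/a3.png

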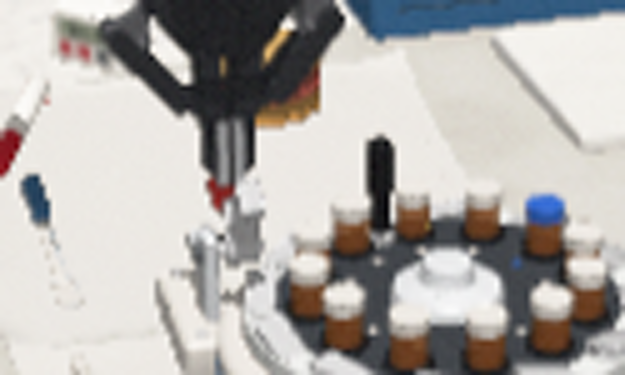

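The nose arm is nearly upright and the red pad lies low behind the tip. I'll push a little further, lift clear and check.

```bash
python3 -m pendant '[5,0,0,0,5,0,0,0,3,0,0,0,0,0,0,0,0,0,-25,0,0,0,-25,0,0,0,0,0]'
python3 - <<'E'
from h import *
from rig import cams
S=cams.camera('side');cv2.imwrite('pics/a4.png',cv2.resize(S['pixels'][165:240,245:370],(625,375),interpolation=cv2.INTER_CUBIC)[:,:,::-1])
E
```

```text
time: 5.62
ee_pos: [0.4574, -0.0131, 0.1476]
eef_rot: [0.001, 0.707, 0.707, 0.001]
wrist_force: [0.0, -0.3, 0.1]
grip_width: -0.0004
grasp_force: 0.0
```

View pics/a4.png

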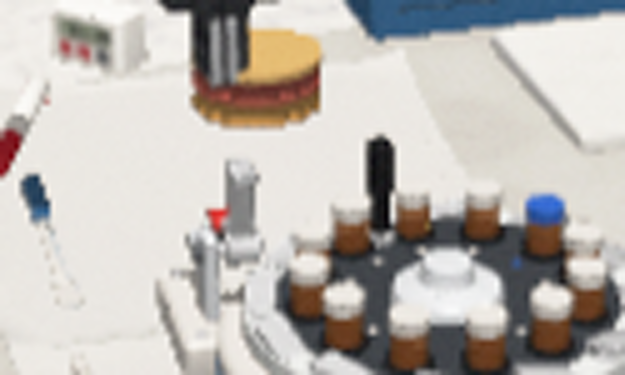

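The pawl is thrown over: the nose stands upright at crop (240,200) and the pad lies low. Next, behind the peg.

```bash
python3 -m pendant '[-9,16,0,0,-10,16,0,0,0,0,25,0,0,0,25,0,0,0,0,0]'
python3 -m pendant '[0,8,0,0,0,8,0,0,0,7,0,0,0,7,0,0,0,7,0,0,0,7,0,0,0,3,0,0,0,0,0,0]'
cat > m.py <<'E'
from h import *
from rig import cams,get_obs
import sys
p=get_obs()['ee_pos'];print(p)
T=cams.camera('top');S=cams.camera('side');C=np.array([.5510,-.1020])
for n,c,box in(('T',T,(335,155,400,230)),('S',S,(330,195,374,225))):
    for b in blobs(c,(100,140,50),(125,255,255),box,8):
        P=plane(c,*b[1],.074 if n=='T' else .071);d=P[:2]-C;print(n,b[0],b[1],P,'ang',np.arctan2(d[1],d[0]),'r',np.hypot(*d))
k=sys.argv[1]
np.savez(k+'.npz',T=T['pixels'],S=S['pixels'])
a=cv2.resize(S['pixels'][175:250,275:400],(500,300),interpolation=cv2.INTER_CUBIC)
b=cv2.resize(T['pixels'][135:255,310:435],(312,300),interpolation=cv2.INTER_CUBIC)
cv2.imwrite(f'pics/{k}.png',np.hstack([a,b])[:,:800,::-1])
E
python3 m.py b1
```

```text
time: 6.3
ee_pos: [0.4879, -0.0329, 0.0946]
eef_rot: [-0.001, 0.707, 0.707, -0.002]
wrist_force: [-0.7, -0.4, 0.6]
grip_width: -0.0003
grasp_force: 0.0
time: 7.3
ee_pos: [0.5358, -0.0323, 0.0963]
eef_rot: [0.0, 0.707, 0.707, -0.0]
wrist_force: [-0.1, -0.7, -1.0]
grip_width: 0.0001
grasp_force: 0.0
[ 0.53582547 -0.03229131  0.0963061 ]
S 29 [358.37931034 209.10344828] [ 0.62155915 -0.09101577  0.071     ] ang 0.1544344303194989 r 0.0714090137963622
```

```bash
python3 -m pendant '[0,5,0,0,0,4,0,0,0,0,0,0]'; python3 m.py b2
python3 - <<'E'
from h import *
S=dict(np.load('side0.npz'));d=plane(S,353.7576,206.5758,.071)[:2]-[.551,-.102];print(np.arctan2(d[1],d[0]),np.hypot(*d))
T=dict(np.load('top0.npz'))
b=blobs(T,(100,120,20),(125,255,255),(350,130,395,160))[0];print(b)
c=np.array([.551,-.102])
for th in(0,-.02,-.04):
    R=np.array([[np.cos(th),-np.sin(th)],[np.sin(th),np.cos(th)]])
    print(th,[proj(T,[*(c+R@[x,y]),.094]).round(1).tolist() for x,y in((.114,0),(.144,0))])
a=cv2.resize(T['pixels'][130:160,345:400],None,fx=8,fy=8,interpolation=cv2.INTER_CUBIC);cv2.imwrite('pics/rd.png',a[:,:,::-1])
E
```

```text
time: 7.78
ee_pos: [0.5451, -0.0322, 0.0963]
eef_rot: [0.0, 0.707, 0.707, 0.0]
wrist_force: [0.1, 0.6, -0.0]
grip_width: -0.0002
grasp_force: 0.0
[ 0.54505453 -0.03217622  0.09632489]
S 33 [360.         210.87878788] [ 0.62210259 -0.10170136  0.071     ] ang 0.004200116440714122 r 0.07110321899574927
0.41489400624374745 0.0698869398672054
(np.int32(198), array([370.87878788, 144.54545455]), array([362, 138,  19,  15]))
0 [[370.6, 149.0], [370.8, 137.1]]
-0.02 [[371.5, 149.0], [371.9, 137.2]]
-0.04 [[372.4, 149.1], [373.1, 137.2]]
```

View pics/rd.png

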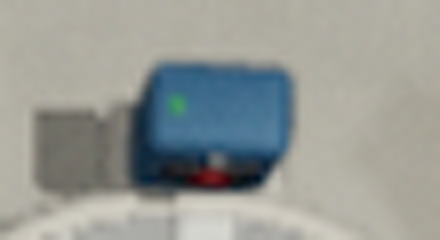

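View pics/b2.png

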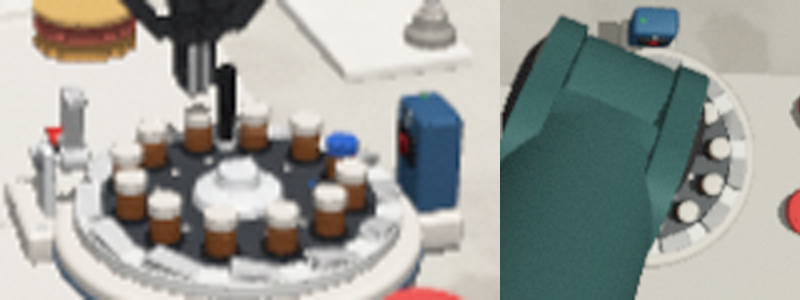

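The reader's top face is centred at about pixel 372.4, which puts the yaw near -0.03. I'll measure the wheel phase from the vial caps still visible in the top view.

```bash
cat > ph.py <<'E'
from h import *
import sys
T=dict(np.load('top0.npz'));C=np.array([.5510,-.1020])
def f(img):
    T['pixels']=img;out=[]
    for b in blobs(T,(0,0,165),(40,70,255),(330,155,405,235),20):
        P=plane(T,*b[1],.074)[:2]-C;r=np.hypot(*P);a=np.arctan2(P[1],P[0])
        if .066<r<.077 and b[0]<110: out.append((b[0],round(r,4),round(a,3),round((a+.0+np.pi/12)%(np.pi/6)-np.pi/12,3)))
    return out
for k in sys.argv[1:]:
    print(k);[print(o) for o in f(dict(np.load('top0.npz'))['pixels'] if k=='0' else np.load(k+'.npz')['T'])]
E
python3 ph.py 0 b1 b2
```

```text
0
(np.int32(50), np.float64(0.0715), np.float64(0.995), np.float64(-0.053))
(np.int32(47), np.float64(0.0711), np.float64(1.519), np.float64(-0.052))
(np.int32(49), np.float64(0.0709), np.float64(2.043), np.float64(-0.051))
(np.int32(51), np.float64(0.0712), np.float64(2.585), np.float64(-0.033))
(np.int32(52), np.float64(0.0719), np.float64(-2.649), np.float64(-0.031))
(np.int32(50), np.float64(0.0714), np.float64(3.113), np.float64(-0.029))
b1
(np.int32(52), np.float64(0.0723), np.float64(-2.4), np.float64(0.218))
b2
(np.int32(52), np.float64(0.0719), np.float64(-2.532), np.float64(0.086))
```

```bash
python3 -m pendant '[0,3,0,0,0,3,0,0,0,1,0,0,0,0,0,0]'; python3 -m pendant '[0,-10,0,0,0,-10,0,0,0,0,-30,0,0,0,-30,0,30,-40,-30,0,60,-40,-30,0,60,-30,0,0,60,0,0,0]'; python3 m.py b3; python3 ph.py b3
```

```text
time: 8.38
ee_pos: [0.5517, -0.0321, 0.0963]
eef_rot: [0.0, 0.707, 0.707, -0.0]
wrist_force: [-0.1, 0.0, -0.1]
grip_width: -0.0004
grasp_force: 0.0
time: 9.38
ee_pos: [0.4294, 0.1634, 0.2109]
eef_rot: [-0.001, 0.707, 0.707, 0.001]
wrist_force: [1.2, 0.4, 1.0]
grip_width: 0.0001
grasp_force: 0.0
[0.42943101 0.1633705  0.21091224]
T 53 [369.8490566  167.13207547] [ 0.62260089 -0.10313511  0.074     ] ang -0.015851930401630295 r 0.0716098916357484
S 32 [360.90625 211.9375 ] [ 0.62227491 -0.10795826  0.071     ] ang -0.08340156731364297 r 0.07152352028191927
b3
(np.int32(48), np.float64(0.0717), np.float64(0.491), np.float64(-0.033))
(np.int32(45), np.float64(0.0718), np.float64(1.016), np.float64(-0.031))
(np.int32(52), np.float64(0.071), np.float64(1.543), np.float64(-0.027))
(np.int32(49), np.float64(0.0707), np.float64(2.078), np.float64(-0.017))
(np.int32(53), np.float64(0.071), np.float64(2.61), np.float64(-0.008))
(np.int32(54), np.float64(0.072), np.float64(-2.617), np.float64(0.001))
(np.int32(55), np.float64(0.0712), np.float64(3.136), np.float64(-0.006))
```

The wheel is at phase about -0.02 and the changer yaw is about -0.03, so the joint is well within the play. Now I'll bring the pawl down.

```bash
python3 -m pendant '[-60,10,0,0,-60,10,0,0,-60,7,25,0,-8,0,30,0,0,0,30,0,0,0,30,0,0,0,0,0]'
python3 -m pendant '[-8,0,0,0,-8,0,0,0,-8,0,0,0,-7,0,0,0,-7,0,0,0,-7,0,0,0,-7,0,0,0,0,0,0,0]'
python3 -m pendant '[-5,0,0,0,0,0,0,0,0,0,0,0,0,0,-30,0,30,0,-30,0,60,0,-40,0,60,0,-20,0,60,0,0,0]'
python3 m.py b4; python3 ph.py b4
```

```text
time: 10.35
ee_pos: [0.4568, -0.024, 0.0953]
eef_rot: [-0.001, 0.707, 0.707, -0.001]
wrist_force: [-0.3, 0.3, -0.0]
grip_width: -0.0001
grasp_force: 0.0
time: 11.35
ee_pos: [0.4583, -0.0762, 0.0964]
eef_rot: [0.0, 0.707, 0.707, -0.0]
wrist_force: [1.1, -0.5, 0.1]
grip_width: -0.0
grasp_force: 0.0
time: 12.35
ee_pos: [0.4587, 0.1231, 0.2125]
eef_rot: [0.0, 0.707, 0.707, 0.002]
wrist_force: [1.5, 1.7, -0.6]
grip_width: -0.0
grasp_force: 0.0
[0.45867884 0.12314485 0.2124866 ]
T 52 [369.84615385 167.21153846] [ 0.6223978  -0.10313039  0.074     ] ang -0.01583102593440278 r 0.0714067469955422
S 32 [360.90625 211.9375 ] [ 0.62227491 -0.10795826  0.071     ] ang -0.08340156731364297 r 0.07152352028191927
b4
(np.int32(48), np.float64(0.0717), np.float64(0.491), np.float64(-0.033))
(np.int32(46), np.float64(0.0719), np.float64(1.014), np.float64(-0.033))
(np.int32(53), np.float64(0.0712), np.float64(1.544), np.float64(-0.027))
(np.int32(52), np.float64(0.0706), np.float64(2.079), np.float64(-0.016))
(np.int32(53), np.float64(0.071), np.float64(2.61), np.float64(-0.008))
(np.int32(53), np.float64(0.072), np.float64(-2.619), np.float64(-0.001))
(np.int32(55), np.float64(0.0712), np.float64(3.136), np.float64(-0.006))
```

View pics/b4.png

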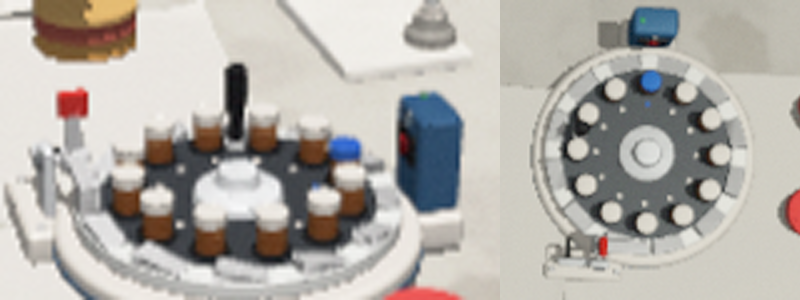

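The pawl is down with its pad upright, and the blue cap faces the reader. I'll compare the pad position with the starting frame, when the pawl was seated.

Run:
```python
from h import *
T=dict(np.load('top0.npz'));S=dict(np.load('side0.npz'));n=np.load('b4.npz')
def go():
    for c,b in((T,(345,225,360,245)),(S,(283,190,303,212))):
        h=c['pixels'][b[1]:b[3],b[0]:b[2]].astype(float);w=np.clip(h[:,:,0]-np.maximum(h[:,:,1],h[:,:,2])-40,0,None)
        y,x=np.mgrid[b[1]:b[3],b[0]:b[2]];print((w*x).sum()/w.sum(),(w*y).sum()/w.sum(),w.sum())
go();T['pixels']=n['T'];S['pixels']=n['S'];go()
for th in(0,.1):print(proj(T,[.456,-.056+.039*np.sin(th),.063+.045*np.cos(th)]),proj(S,[.456,-.056+.039*np.sin(th),.063+.039*np.cos(th)]))
```

```text
351.03766105054507 233.09613478691773 2018.0
292.860103626943 200.11865284974093 3860.0
351.032196969697 233.1098484848485 2112.0
292.8631284916201 200.1282376841036 3938.0
[351.09021743 233.11488565] [292.75973509 200.55445095]
[349.4653674  233.07416207] [292.41433656 199.98370095]
```

```bash
python3 -c "
from rig import bot;print(bot.finish_job())"
```

```text
the job is handed in; nothing more can be done
None
```

The job is handed in at about 12.5 s: the pawl was thrown over, the carousel pushed back one place so the blue vial faces the reader, and the pawl pushed back down, its pad in the same spot in both views as when it sat in its notch at the start; the verdict was not shown.

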